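# Clamp a vial with four clicks of the click lever and hold it

## Robot

A 7-joint arm with a two-finger parallel gripper is mounted at the origin on a cart in front of the work surface, level with it; the furniture and walls round the work are solid. World frame = base frame: x ahead of the robot, y to its left, z up, the work surface at z = 0. Lengths are in mm, angles in rad, forces in N, time in s.
With the tool pointing down it reaches from about 400 to 850 mm from the base axis. Payload 4.4 kg.
Tool frame: the origin (TCP) lies at the very end of the fingers, on their centre line; the grasp point (between the pads) lies 19 mm behind it; z points along the fingers, y is the line along which they close (so a half turn about z gives the same grasp; the last joint's range is limited). The gripper opens to 94 mm and grips with 3 to 60 N. Pads are 16 mm wide; open, the fingers measure 119 mm over their backs; the gripper's body (75 mm by 177 mm) begins 78 mm behind the grasp point.
Start: joints at [-1.304, 0.628, 0.038, 1.517, -0.027, 0.996, -0.02], TCP at [212.325, 614.358, 205.478] pointing down, gripper open.
Joint ranges: [-3.06, 3.06], [-0.37, 2.12], [-1.25, 1.32], [0.18, 2.47], [-1.1, 4.24], [0.23, 1.98], [-2.94, 2.94]. Speed limits (rad/s): [2.57, 2.57, 3.14, 3.14, 3.14, 3.14, 3.14].

## Interface

Orientations are given as a rotation vector (axis times angle).
In Python, from bench import sense, get_image, camera_params, hand_in, spot_in, outline_of gives the robot as it stands. The module is installed in compiled form; this text tells all that it offers.
- The arm moves only by the tool arm_command, never from a script. Its argument "plan" is a list of rows, each a list of 3 entries, a list of its own where there are three numbers: the shift along the tool's x, y, z in units of 50 mm (1.0 is 50 mm), then the turn about the tool's z in units of 6 degrees (1.0 is 6 degrees), then the closure, from 0 (fully open) to 1 (shut). A call has exactly 8 rows; each row shifts and turns the commanded pose from where the row before left it, along the tool's axes as they then stand; what a row does not reach is not made up. A row lasts 1/10 s, in which the tool goes at most 50 mm and 8.59 degrees, less where a joint would pass 70% of its speed; a pose out of reach is approached as far as the arm can. A call is refused whole if a number of a shift passes 1 or a number of a turn 1, either way. A call with a gripper value outside its range is refused whole. The fingers move at their own pace and stop on an object; the grip force is fixed at half the most. Time passes only in rows, so rows that do not move let the fingers close, or fill a call up. It gives the time, the measured TCP pose, the force, the opening and the grip force at its end, in the units of the state.
- sense(): the state, without advancing time (a new reading comes with each control period).
- get_image(name): name is "scene" or "top" or "wrist"; returns the picture (480x640x3 uint8, red, green, blue); there is no depth.
- camera_params(name): a dict with "mtx" (3x3 intrinsics, pixels), "dist_coeffs" ([k1, k2, p1, p2, k3] as OpenCV has them; the pictures are not rectified), "R" (3x3) and "t" (3): a world point X has camera coordinates R X + t; the wrist camera has in their place "mount" (4x4, takes a point from camera to tool coordinates, whose origin is the TCP and whose axes are the flange's). Camera axes: x right, y down, z forward; pixel columns grow to the right and rows downward; lengths in mm; the calibration is good to about 2 mm. A picture is of the moment at which its call begins: read the wrist's pose just before it. camera_params takes no time and is no camera call.
- hand_in(): hands the job in; it is judged then, once.
Trained networks look in the newest picture that a camera, given by its name, has taken for a name from the list of things; names that differ only in an ending like _2 or _b are one class to them, and where a whole thing is asked for, a point or a joint stands for the part that bears it (a point fixed in the world has none). Each returns a list of dicts, best first, with "conf" (0 to 1); they miss things now and then, are a little off and sometimes report something else, mostly with a low value. They report only what shows in the picture. A call takes as long as a camera call. They do not tell look-alikes from the thing itself.
- spot_in(camera, query): "extent" ([left, top, width, height] as shares, 0 to 1, of the picture: columns of its width, rows of its height, round what is visible of it).
- outline_of(camera, query): "pixels" (480x640 bool, what is visible of it) and "extent" ([left, top, width, height] as shares, 0 to 1, of the picture: columns of its width, rows of its height, round what is visible of it).
The state is a dict: "time": time; "q": joint angles; "joint_velocities": joint speeds; "tau": joint torques, N m; "tool_pos": TCP position; "tool_rot": TCP orientation; "wrist_force": force on the tool from outside, world axes, zero at the start; "moment": the same for the moment, N m; "gripper_width": opening from 0.0 (shut) to 1.0 (fully open); "grasp_force": force on a finger pad.
Only numpy, scipy, OpenCV 4.12 (cv2) and the standard library are available. Lean on these libraries where they do the work, as an engineer would, in place of code of your own. Each camera call takes 0.05 s, during which the arm holds its last target. There are 200 camera calls.

## Task

Stand the loose capped vial upright in the holder, on the round rubber floor pad between the sprung pad and the V block, and let go of it. Then take the lever's upright handle with the fingers and swing the lever from its rest, counter-clockwise seen from above, until you have felt it ride over the fourth click - not the fifth - so that the sprung pad presses the vial into the V block; the lever springs back if let go, so finish with the fingers still holding it in the notch after the fourth click. Leave the tape roll, the marker and the bottle alone.

Things in the scene. Friction and masses are not known exactly. Their poses are not given: they have to be found in the camera images.
- vial: The only loose vial: a clear glass vial with a black screw cap, 22 mm in diameter, 51 mm tall, standing cap up on the worktop. Origin at the centre of its underside, z up its axis.
- holder: Fixed vial holder on an aluminium base plate 12 mm thick, x -63..63, y -168..68 mm from its origin, which is on the lever's vertical pivot axis at worktop level; z up. Placed and turned anew each time. The vial's place is on its -y side; a guide block (44 mm in x, y -76..-59, top z 48 mm) carries the jaw. Only the lever's handle rises above z 66 mm.
- nest (a point): Home of the vial's underside centre, on the rubber floor pad: (0, -118, 14) mm in the holder's frame, same axes. The V block is on its -y side (24 mm in x, top 46 mm above the worktop), the sprung pad on its +y side (18 mm in x). They leave 29 mm along y for the 22 mm vial: stand it 0 to 7 mm (best 3.5) from here toward +y. Both x sides are open for the fingers.
- press_pad: Rubber-faced sprung pad, 18 x 6 x 22 mm, on the jaw. Its origin lies on the pivot axis when the jaw is at rest; the pad's centre is at (0, -97, 33) mm from it. The lever drives the jaw toward the holder's -y, 10 mm per radian; the pad gives under a light spring (0.3 N per mm).
- click_lever: Steel lever; arm 48 to 60 mm above the worktop. Origin on the pivot axis at worktop level, x along the arm to the handle, z up. At rest, at its stop, it points 100 degrees counter-clockwise from the holder's x. Advances counter-clockwise seen from above, 1.75 rad at most, against a return spring. A sprung ball under it rides over the ring's ribs.
- handle (a point): Middle of the lever's upright black handle post, 90 mm from the pivot axis, 88 mm above the worktop; axes as the lever's. The post is round, 14 mm in diameter, from 64 to 106 mm above the worktop; it may turn between the fingers.
- ring_mark (a point): Centre of the dark ring under the lever (114 mm across), on the pivot axis, 30 mm up; x along the first of its six radial ribs, 15 degrees apart. Set anew each time: the first rib meets the lever after 0.16 to 0.40 rad. Each rib is a click: the resistance at the handle (7 to 15 N) climbs about 3 N onto the rib, falls by as much over it, and climbs again in the notch beyond.
- tape_roll: Roll of tan tape lying flat, about 98 mm across and 25 mm high. Not to be disturbed. Origin at the centre of its underside.
- marker: Black and white marker lying down, 135 mm long. Not to be disturbed. Origin at the centre of its underside.
- bottle: White reagent bottle with a black cap, 49 x 49 x 116 mm, standing. Not to be disturbed. Origin at the centre of its underside.
Not all that is in view belongs to the job. What is shaped like the vial but green or orange is not meant.

How it is judged (in metres and radians):
On the way, in this order (a step that is already met when the one before it is completed fails the run):
1. the vial stands in the holder, released, while the lever is still at rest (horizontal distance between vial and nest below 0.01 m and z of vial in the frame of nest between -0.004 and 0.004 m and angle between vial's own z axis and vertical below 0.12 rad and contact force between the fingers and vial below 0.05 N and distance of handle from where it was at the start of the episode below 0.012 m), for 0.2 s.
2. the lever has passed the fourth click (y of handle in the frame of ring_mark above 0.0655 m and contact force between the fingers and click_lever above 0.5 N), for 0.1 s.
At the end, for the whole second after the job is handed in: The lever stands in the notch after the fourth rib (1.7 to 13.3 degrees past it), held by the fingers (at least 1 N); the sprung pad presses the vial (at least 0.2 N), which stands upright within 5 mm of its home in the V block, untouched by the fingers (y of handle in the frame of ring_mark between 0.0655 and 0.0766 m and contact force between the fingers and click_lever above 1 N and contact force between press_pad and vial above 0.2 N and horizontal distance between vial and nest below 0.005 m and z of vial in the frame of nest between -0.004 and 0.004 m and angle between vial's own z axis and vertical below 0.12 rad and contact force between the fingers and vial below 0.05 N); the arm keeps its last pose, push and grip.
It fails at once if the lever is pushed past the fifth click (y of handle in the frame of ring_mark above 0.0788 m).
It fails at once if the tape roll is moved more than 20 mm (distance of tape_roll from where it was at the start of the episode above 0.02 m).
It fails at once if the marker is moved more than 20 mm (distance of marker from where it was at the start of the episode above 0.02 m).
It fails at once if the bottle is moved more than 20 mm or tipped (distance of bottle from where it was at the start of the episode above 0.02 m or angle between bottle's own z axis and vertical above 0.3 rad).
It also fails if it takes over 72 s, if anything falls off the work surface, if the arm or the gripper's body presses on something with over 40 N, if the wrist force passes 120 N, or if a joint passes its speed limit or range.

## Working session

There is one attempt and no reset: what is moved stays moved. The work goes in short steps, Python scripts to look and compute and a tool call to move; the robot and the scene stay as the last step left them, time stands still between calls to the robot, and variables do not carry over. Pictures are saved under pics/ and viewed, at most 10 in all, crops included, and the job is handed in when it is done.

Besides the shell and the picture viewer there is one more tool, called after ">>>" as a command line: name --argument value ..., lists and objects as JSON in quotes. arm_command: Moves the arm, as the interface text tells. Its arguments: {"type":"object","properties":{"plan":{"type":"array","items":{"type":"array"}}},"required":["plan"]}

```bash
mkdir -p pics; cat > h.py <<'E'
import numpy as np, cv2, json
from bench import *
from scipy.spatial.transform import Rotation as Ro
def ray(cam,uv,P=None):
    p=camera_params(cam) if P is None else P
    u=cv2.undistortPoints(np.array(uv,float).reshape(-1,1,2),np.array(p["mtx"]),np.array(p["dist_coeffs"])).reshape(-1,2)
    d=np.c_[u,np.ones(len(u))]
    R=np.array(p["R"]);t=np.array(p["t"]).ravel()
    return -R.T@t,d@R
def at_z(cam,uv,z):
    o,d=ray(cam,uv); return o+d*((z-o[2])/d[:,2])[:,None]
def proj(cam,X):
    p=camera_params(cam);R=np.array(p["R"],float)
    return cv2.projectPoints(np.array(X,float).reshape(-1,1,3),cv2.Rodrigues(R)[0],np.array(p["t"],float),np.array(p["mtx"]),np.array(p["dist_coeffs"]))[0].reshape(-1,2)
def wristP(s):
    p=camera_params("wrist");M=np.array(p["mount"],float)
    T=np.eye(4);T[:3,:3]=Ro.from_rotvec(s["tool_rot"]).as_matrix();T[:3,3]=s["tool_pos"]
    C=np.linalg.inv(T@M);return dict(mtx=p["mtx"],dist_coeffs=p["dist_coeffs"],R=C[:3,:3],t=C[:3,3])
def save(im,n): cv2.imwrite("pics/"+n,im[:,:,::-1])
E
python3 - <<'E'
from h import *
s=sense();print({k:np.round(v,3).tolist() for k,v in s.items()})
print(camera_params("wrist"))
for c in("scene","top"):
    save(get_image(c),c+".png")
    for q in("vial","holder","click_lever","ring_mark","press_pad","tape_roll","marker","bottle"):
        for d in outline_of(c,q)[:3]:
            e=np.array(d["extent"])*[640,480,640,480];m=cv2.moments(d["pixels"].astype(np.uint8),True)
            print(c,q,round(d["conf"],2),np.round(e).tolist(),round(m["m10"]/max(m["m00"],1)),round(m["m01"]/max(m["m00"],1)))
E
```

```text
{'time': 0.0, 'q': [-1.304, 0.629, 0.038, 1.518, -0.027, 0.996, -0.02], 'joint_velocities': [0.001, -0.001, -0.0, 0.001, -0.002, 0.001, 0.003], 'tau': [-0.0, -54.974, 1.143, -18.663, -0.052, 0.024, 0.0], 'tool_pos': [212.071, 613.725, 204.543], 'tool_rot': [-0.52, -3.098, 0.003], 'wrist_force': [0.176, -0.655, 0.091], 'moment': [-0.044, -0.014, 0.009], 'grasp_force': 0.0, 'gripper_width': 0.998}
{'mtx': array([[375.69339526,   0.        , 320.28399164],
       [  0.        , 375.69339526, 239.95984282],
       [  0.        ,   0.        ,   1.        ]]), 'dist_coeffs': array([-0.06066658,  0.        ,  0.        ,  0.        ,  0.        ]), 'mount': array([[-3.16663507e-04, -9.67030639e-01, -2.54659857e-01,
         7.35931753e+01],
       [ 9.99999631e-01, -1.02728877e-04, -8.53379174e-04,
        -4.69625877e-01],
       [ 7.99082887e-04, -2.54660033e-01,  9.67030314e-01,
        -1.78603388e+02],
       [ 0.00000000e+00,  0.00000000e+00,  0.00000000e+00,
         1.00000000e+00]])}
scene vial 0.77 [347.0, 289.0, 12.0, 22.0] 351 299
scene vial 0.69 [340.0, 305.0, 14.0, 25.0] 348 
[... 362 characters left out ...]
, 24.0, 55.0] 420 358
scene bottle 0.82 [440.0, 282.0, 37.0, 64.0] 459 315
scene bottle 0.37 [214.0, 202.0, 34.0, 22.0] 229 213
top vial 0.64 [374.0, 253.0, 11.0, 2.0] 381 253
top vial 0.42 [375.0, 268.0, 8.0, 9.0] 380 272
top holder 0.88 [240.0, 203.0, 92.0, 51.0] 290 228
top click_lever 0.86 [242.0, 222.0, 36.0, 17.0] 259 232
top ring_mark 0.78 [253.0, 210.0, 40.0, 37.0] 276 229
top press_pad 0.57 [240.0, 223.0, 39.0, 21.0] 258 232
top press_pad 0.44 [377.0, 267.0, 6.0, 10.0] 380 272
top tape_roll 0.84 [179.0, 250.0, 34.0, 34.0] 195 266
top tape_roll 0.72 [430.0, 226.0, 28.0, 20.0] 442 235
top marker 0.68 [423.0, 257.0, 37.0, 28.0] 442 271
top bottle 0.95 [429.0, 230.0, 28.0, 16.0] 442 235
```

```bash
python3 - <<'E'
import cv2
a=cv2.imread("pics/scene.png")[180:400,200:490];b=cv2.imread("pics/top.png")[180:310,160:480]
cv2.imwrite("pics/c1.png",cv2.resize(a,None,fx=2.7,fy=2.7,interpolation=cv2.INTER_CUBIC))
cv2.imwrite("pics/c2.png",cv2.resize(b,None,fx=2.5,fy=2.5,interpolation=cv2.INTER_CUBIC))
from h import *
P=[380,253],[380,272],[290,228],[259,232],[276,229],[195,266],[442,235],[442,271]
print(np.round(at_z("top",P,0)[:,:2]).tolist())
print(np.round(at_z("top",P,50)[:,:2]).tolist())
E
```

```text
[[517.0, -196.0], [460.0, -198.0], [584.0, 76.0], [569.0, 169.0], [579.0, 118.0], [460.0, 357.0], [577.0, -385.0], [468.0, -386.0]]
[[513.0, -189.0], [458.0, -190.0], [578.0, 74.0], [563.0, 163.0], [573.0, 114.0], [459.0, 344.0], [572.0, -371.0], [466.0, -372.0]]
```

View pics/c1.png

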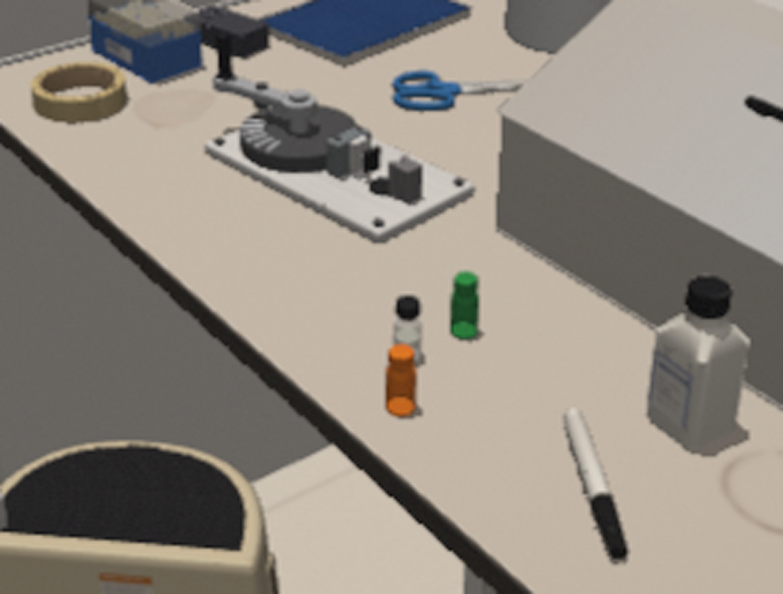

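View pics/c2.png

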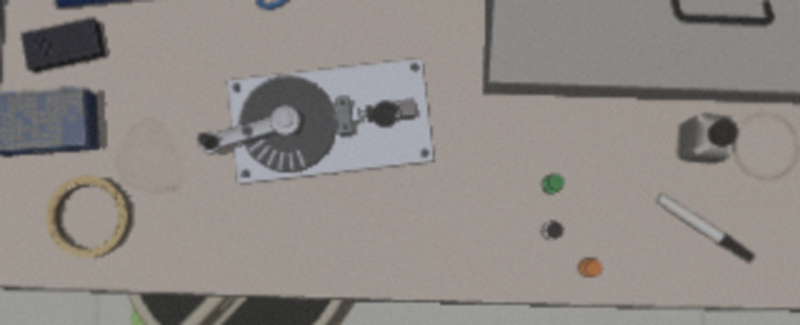

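The clear, black-capped vial is at top ≈(381,272), with green and orange decoys beside it. The lever points left in the top view (world +y), and its ribs face the robot. Next I go over the holder for a wrist view.

>>> arm_command --plan '[[[-0.3,-0.2,-0.5],0,0],[[-0.66,-0.5,-0.3],0,0],[[-0.66,-0.5,-0.2],0,0],[[-0.66,-0.5,-0.1],0,0],[[-0.66,-0.5,0],0,0],[[-0.66,-0.5,0],0,0],[[-0.66,-0.5,0],0,0],[[-0.66,-0.5,0],0,0]]'

```text
time: 1.7
tool_pos: [385.2, 357.7, 260.8]
tool_rot: [0.52, 3.098, 0.001]
wrist_force: [1.6, -0.5, 0.6]
gripper_width: 1.0
grasp_force: 0.0
```

>>> arm_command --plan '[[[-0.66,-0.5,0],0,0],[[-0.66,-0.5,0],0,0],[[-0.66,-0.5,0],0,0],[[-0.66,-0.5,0],0,0],[[-0.66,-0.5,0],0,0],[[-0.66,-0.5,0],0,0],[[-0.66,-0.5,0],0,0],[[0,0,0],0,0]]'

```text
time: 2.5
tool_pos: [548.7, 111.2, 260.7]
tool_rot: [0.535, 3.092, -0.005]
wrist_force: [-0.3, 0.0, -0.9]
gripper_width: 0.999
grasp_force: 0.0
```

```bash
python3 - <<'E'
from h import *
s=sense();print(s["time"],s["tool_pos"],s["tool_rot"],s["q"],s["joint_velocities"])
save(get_image("wrist"),"w1.png")
for q in("holder","click_lever","ring_mark","press_pad","vial"):
    for d in outline_of("wrist",q)[:2]:
        print(q,round(d["conf"],2),np.round(np.array(d["extent"])*[640,480,640,480]).tolist())
E
```

```text
2.5 [548.65747888 111.16580384 260.66564905] [ 0.53480714  3.09236356 -0.00524337] [-0.34815532  0.44020081  0.14068964  1.70669637 -0.06598704  0.99771033
  1.04328274] [-0.06266222 -0.01635336 -0.07277304  0.03538163 -0.03746639  0.01194649
 -0.05341903]
holder 0.83 [185.0, 151.0, 245.0, 179.0]
click_lever 0.72 [324.0, 170.0, 101.0, 82.0]
ring_mark 0.85 [284.0, 179.0, 103.0, 96.0]
press_pad 0.44 [255.0, 259.0, 12.0, 18.0]
vial 0.82 [51.0, 255.0, 42.0, 25.0]
vial 0.78 [27.0, 211.0, 45.0, 27.0]
```

View pics/w1.png

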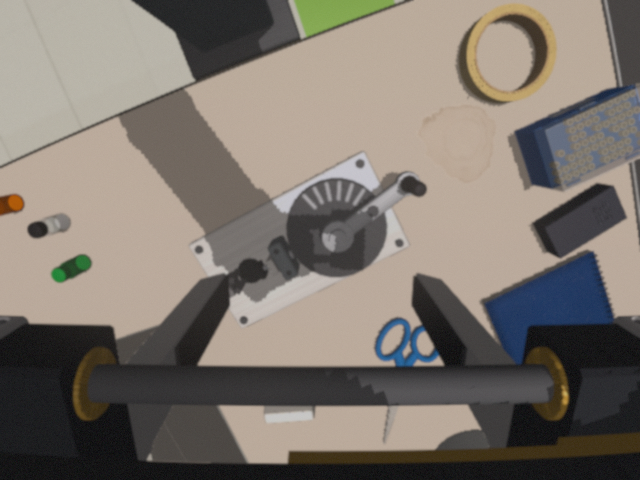

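The wrist view shows the plate with corners near (191,243), (364,152), (409,244) and (243,326), the ring at about (337,228), the handle at (412,186), and the vial at (48,225), between orange and green. I'll fit the poses now.

```bash
cat > fit.py <<'E'
from h import *
from scipy.optimize import least_squares
im=cv2.imread("pics/w1.png");g=cv2.cvtColor(im,cv2.COLOR_BGR2GRAY)
s=dict(tool_pos=[548.657,111.166,260.666],tool_rot=[0.53480714,3.09236356,-0.00524337])
P=wristP(s)
def pz(uv,z):
    o,d=ray("wrist",uv,P);return o+d*((z-o[2])/d[:,2])[:,None]
def pr(X):
    return cv2.projectPoints(np.array(X,float).reshape(-1,1,3),cv2.Rodrigues(P["R"])[0],P["t"],np.array(P["mtx"]),np.array(P["dist_coeffs"]))[0].reshape(-1,2)
if __name__=="__main__":
    c=np.array([[191,243],[364,152],[409,244],[243,326]],np.float32)
    c=cv2.cornerSubPix(g,c.reshape(-1,1,2),(5,5),(-1,-1),(3,50,.01)).reshape(-1,2);print(c.round(1).tolist())
    W=pz(c,12)[:,:2];print(W.round(1).tolist(),np.linalg.norm(np.diff(W,axis=0,append=W[:1]),axis=1).round(1))
    # model order: (-63,-168),(-63,68),(63,68),(63,-168)
    M=np.array([[-63,-168],[-63,68],[63,68],[63,-168]])
    f=lambda p:(M@np.array([[np.cos(p[2]),np.sin(p[2])],[-np.sin(p[2]),np.cos(p[2])]])+p[:2]-W).ravel()
    r=least_squares(f,[580,110,0]);print("holder",r.x.round(3),r.fun.round(1))
    x,y,a=r.x
    L=lambda X,Y,z:[x+X*np.cos(a)-Y*np.sin(a),y+X*np.sin(a)+Y*np.cos(a),z]
    t=a+np.deg2rad(100)
    print("handle top px",pr([[x+90*np.cos(t),y+90*np.sin(t),106]]),"pivot z30",pr([[x,y,30]]),"nest",pr([L(0,-118,14)]), L(0,-114.5,14), [x+90*np.cos(t),y+90*np.sin(t)])
    # polar unwrap at z=36, angle relative to lever rest -0.3..2.0, radius 25..62
    A=np.linspace(-.4,2.2,780);R=np.linspace(20,62,126);z=32
    X=np.array([[x+r_*np.cos(t+b),y+r_*np.sin(t+b),z] for r_ in R for b in A])
    uv=pr(X).reshape(126,780,2).astype(np.float32)
    u=cv2.remap(im,uv[...,0],uv[...,1],cv2.INTER_CUBIC)
    cv2.imwrite("pics/pol.png",np.vstack([u,cv2.resize(im[140:340,180:440],(780,470),interpolation=cv2.INTER_CUBIC)]))
    ug=cv2.cvtColor(u,cv2.COLOR_BGR2GRAY)
    k=ug[75:110].mean(0);k=cv2.GaussianBlur(k.reshape(1,-1),(0,0),4).ravel()
    print([(round(A[i],3),round(float(k[i]))) for i in range(1,779) if k[i]>k[i-1] and k[i]>=k[i+1]])
    # vial
    for d in outline_of("wrist","vial")[:3]:
        e=np.array(d["extent"])*[640,480,640,480];m=cv2.moments(d["pixels"].astype(np.uint8),True)
        print(e.round(),m["m10"]/m["m00"],m["m01"]/m["m00"],pz([[m["m10"]/m["m00"],m["m01"]/m["m00"]]],25.5))
    print("vial cap px 36,229 @48",pz([[36,229]],50),"base",pz([[66,221]],2), "top est",at_z("top",[[381,272]],50))
E
python3 fit.py
```

```text
[[191.0, 243.0], [362.8999938964844, 151.3000030517578], [409.0, 244.0], [243.60000610351562, 324.29998779296875]]
[[537.7, -49.8], [505.6, 175.2], [625.6, 193.5], [657.0, -31.7]] [227.2 121.4 227.4 120.6]
holder [5.74364e+02 1.21289e+02 1.43000e-01] [-1.8 -4.2 -3.3  4.5  1.5  4.   3.6 -4.3]
handle top px [[422.15834057 186.58320255]] pivot z30 [[337.85366331 227.61053199]] nest [[249.70432078 269.26410998]] [np.float64(590.6337110576668), np.float64(7.951286359546515), 14] [np.float64(546.3002194966916), np.float64(206.80218355539665)]
[(np.float64(-0.04), 169), (np.float64(0.348), 152), (np.float64(0.625), 143), (np.float64(0.905), 139), (np.float64(1.175), 139), (np.float64(1.312), 91), (np.float64(1.449), 140), (np.float64(1.716), 143), (np.float64(1.97), 86), (np.float64(2.09), 82)]
[ 51. 255.  42.  25.] 71.67626886145405 268.00548696844993 [[ 515.13157581 -195.28761188   25.5       ]]
[ 27. 211.  45.  27.] 48.92970822281167 225.43501326259948 [[ 459.34452524 -195.63826344   25.5       ]]
[  1. 192.  26.  24.] 10.889867841409691 203.8237885462555 [[ 420.30644905 -227.69590055   25.5       ]]
vial cap px 36,229 @48 [[ 458.79694866 -192.61878598   50.        ]] base [[ 460.9755542  -190.45115262    2.        ]] top est [[ 458.4074003  -192.88776644   50.        ]]
```

View pics/pol.png

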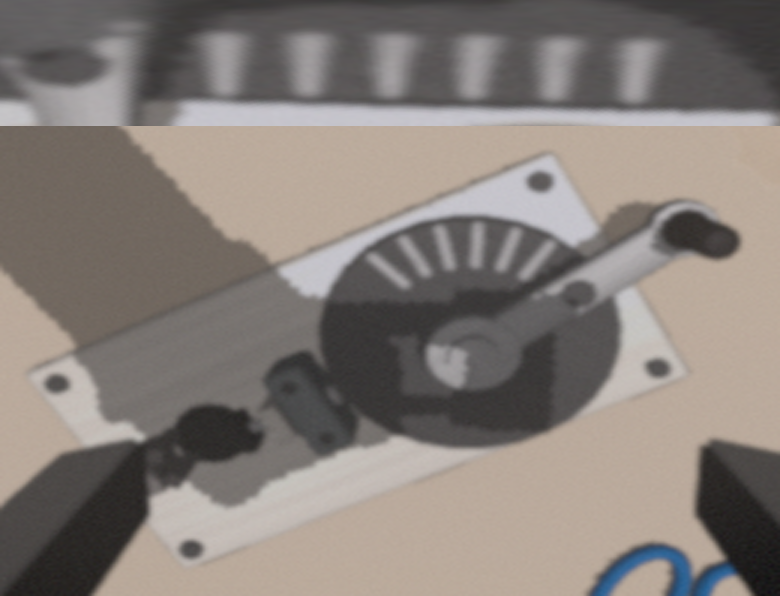

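```bash
cat > fit2.py <<'E'
from fit import *
from scipy.optimize import minimize
def run(img,proj,p0,o):
    lab=cv2.GaussianBlur(cv2.cvtColor(img,cv2.COLOR_BGR2LAB).astype(np.float32),(0,0),o)
    b=lab[...,2] # plate is bluish/grey, table tan
    def cost(p,full=0):
        x,y,a,k=p;v=np.linspace(-.95,.95,60);E=[]
        for sgn in(-1,1):
            E+= [np.c_[np.full(60,sgn*63*k),-50*k+118*k*v,np.full(60,sgn),np.zeros(60)],np.c_[63*k*v,np.full(60,-50*k+sgn*118*k),np.zeros(60),np.full(60,sgn)]]
        E=np.vstack(E);C=np.array([[np.cos(a),np.sin(a)],[-np.sin(a),np.cos(a)]])
        out=[]
        for d in(-3,3):
            q=(E[:,:2]+d*E[:,2:])@C+[x,y]
            uv=proj(np.c_[q,np.full(len(q),12)]).astype(np.float32)
            out.append(cv2.remap(b,uv[:,0].reshape(-1,1),uv[:,1].reshape(-1,1),cv2.INTER_LINEAR).ravel())
        return -np.clip(out[1]-out[0],-5,30).mean()
    best=None
    for k in(.97,1.0):
        for da in(-.02,0,.02):
            r=minimize(cost,[p0[0],p0[1],p0[2]+da,k],method="Nelder-Mead",options=dict(initial_simplex=[[p0[0]+i,p0[1]+j,p0[2]+da+l,k+m] for i,j,l,m in((0,0,0,0),(6,0,0,0),(0,6,0,0),(0,0,.05,0),(0,0,0,.02))],maxiter=800))
            if best is None or r.fun<best.fun:best=r
    f=minimize(lambda p:cost([*p,1.0]),best.x[:3],method="Nelder-Mead")
    print("free",best.x.round(3),best.fun,"k=1",f.x.round(3),f.fun);return best.x
if __name__=="__main__":
    run(im,pr,[574,121,.143],1.0)
    run(cv2.imread("pics/top.png"),lambda X:globals()["proj"]("top",X),[574,121,.143],.7)
    for q in ("tape_roll","bottle"): pass
    # handle post top, seen px centre approx (421,186)->(415..)
    print(pz([[420,187]],106),pz([[424,186]],106),pz([[408,186]],64))
E
python3 fit2.py
```

```text
free [5.76012e+02 1.18471e+02 1.44000e-01 9.88000e-01] -5.4310078620910645 k=1 [5.76105e+02 1.18496e+02 1.43000e-01] -5.124189376831055
free [5.75962e+02 1.19776e+02 1.45000e-01 9.92000e-01] -5.6573944091796875 k=1 [5.75915e+02 1.20457e+02 1.44000e-01] -5.551738262176514
[[546.01676025 204.87815308 106.        ]] [[546.34722297 208.49925041 106.        ]] [[549.5437552  202.44105539  64.        ]]
```

>>> arm_command --plan '[[[-0.04,-0.7,0.1],0,0.2],[[-0.05,-0.8,0.2],0,0.2],[[-0.05,-0.8,0.3],0,0.3],[[-0.05,-0.8,0.4],0,0.4],[[-0.05,-0.8,0.5],0,0.4],[[-0.05,-0.8,0.5],0,0.4],[[-0.05,-0.8,0.5],0,0.4],[[-0.04,-0.8,0.3],0,0.4]]'

```text
time: 3.65
tool_pos: [459.7, -185.7, 119.1]
tool_rot: [-0.517, -3.097, -0.001]
wrist_force: [0.9, -0.5, -0.4]
gripper_width: 0.6
grasp_force: 0.0
```

>>> arm_command --plan '[[[0,0,0],0,0.4],[[0,0,0],0,0.4],[[0,0,0],0,0.4],[[0,0,0],0,0.4],[[0,0,0],0,0.4],[[0,0,0],0,0.4],[[0,0,0],0,0.4],[[0,0,0],0,0.4]]'

```text
time: 4.45
tool_pos: [460.7, -185.5, 120.5]
tool_rot: [0.52, 3.098, 0.0]
wrist_force: [0.3, -0.5, -0.4]
gripper_width: 0.6
grasp_force: 0.0
```

```bash
cat > look.py <<'E'
from h import *
import sys
def look(n,qs):
    s=sense();P=wristP(s);print(s["time"],np.round(s["tool_pos"],1),np.round(s["tool_rot"],3),"w",s["gripper_width"])
    save(get_image("wrist"),n)
    R=Ro.from_rotvec(s["tool_rot"]).as_matrix()
    for q,z in qs:
        for d in outline_of("wrist",q)[:3]:
            m=cv2.moments(d["pixels"].astype(np.uint8),True);uv=[m["m10"]/m["m00"],m["m01"]/m["m00"]]
            o,r=ray("wrist",[uv],P);X=(o+r*((z-o[2])/r[:,2])[:,None])[0]
            print(q,round(d["conf"],2),np.round(np.array(d["extent"])*[640,480,640,480]),np.round(X,1),"tool",np.round(R.T@(X-s["tool_pos"]),1))
look(sys.argv[1],[(a.split(":")[0],float(a.split(":")[1])) for a in sys.argv[2:]])
E
python3 look.py w2.png vial:27
```

```text
4.45 [ 460.7 -185.5  120.5] [0.52  3.098 0.   ] w 0.6000628720091323
vial 0.8 [318. 284.  31.  46.] [ 514.3 -196.1   27. ] tool [-54.1   7.5  93.6]
vial 0.77 [293. 221.  28.  42.] [ 458.7 -195.5   27. ] tool [ -1.4 -10.1  93.5]
vial 0.74 [211. 192.  44.  39.] [ 417.3 -241.6   27. ] tool [ 22.7 -67.2  93.5]
```

View pics/w2.png

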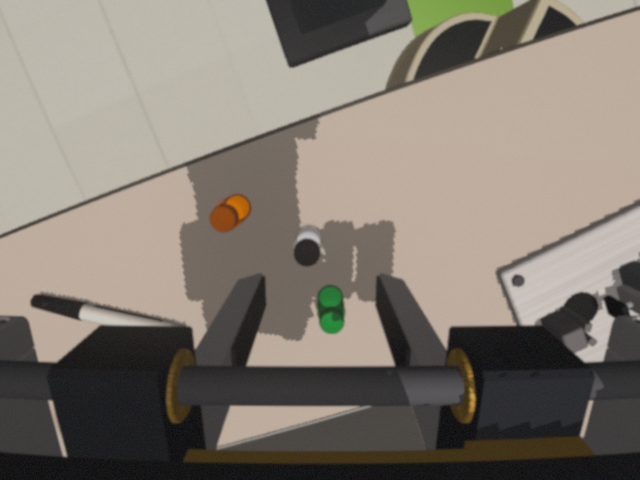

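The vial's cap is at (307,252), between the open fingers. Green is at (331,310) and orange at (228,213), both clear of the finger line. I'll refine the offset and then descend.

```bash
python3 - <<'E'
from h import *
s=sense();P=wristP(s);R=Ro.from_rotvec(s["tool_rot"]).as_matrix()
for uv,z in(((307,253),51),((310,236),2)):
    o,r=ray("wrist",[uv],P);X=(o+r*((z-o[2])/r[:,2])[:,None])[0];print(X,R.T@(X-s["tool_pos"]))
E
```

```text
[ 458.34347078 -195.24667305   51.        ] [-1.03486714 -9.85029363 69.48831238]
[ 458.83614687 -194.64366614    2.        ] [ -1.3042454   -9.11996    118.48831641]
```

>>> arm_command --plan '[[[-0.02,-0.19,0],0,0.4],[[0,0,0.4],0,0.4],[[0,0,0.5],0,0.4],[[0,0,0.5],0,0.4],[[0,0,0.4],0,0.4],[[0,0,0.3],0,0.4],[[0,0,0.1],0,0.4],[[0,0,0],0,0.4]]'

```text
time: 5.35
tool_pos: [457.9, -195.4, 10.0]
tool_rot: [-0.521, -3.097, -0.0]
wrist_force: [-0.7, 0.5, 0.6]
gripper_width: 0.6
grasp_force: 0.0
```

>>> arm_command --plan '[[[0,0,0],0,0.4],[[0,0,0],0,0.7],[[0,0,0],0,1],[[0,0,0],0,1],[[0,0,0],0,1],[[0,0,0],0,1],[[0,0,0],0,1],[[0,0,0],0,1]]'

```text
time: 6.15
tool_pos: [458.5, -194.9, 10.6]
tool_rot: [0.52, 3.098, 0.0]
wrist_force: [-0.6, -0.7, 2.8]
gripper_width: 0.231
grasp_force: 30.0
```

>>> arm_command --plan '[[[0,0,-0.1],0,1],[[0,0,-0.3],0,1],[[0,0,-0.5],0,1],[[0,0,-0.5],0.8,1],[[0,0,-0.5],1,1],[[0,0,-0.3],1,1],[[0,0,0],1,1],[[0,0,0],1,1]]'

```text
time: 6.95
tool_pos: [458.7, -194.9, 121.4]
tool_rot: [1.28, 2.867, 0.001]
wrist_force: [-0.2, 0.3, -0.2]
gripper_width: 0.23
grasp_force: 30.0
```

>>> arm_command --plan '[[[0,0,0],1,1],[[0,0,0],1,1],[[0,0,0],1,1],[[0,0,0],1,1],[[0,0,0],1,1],[[0,0,0],0.65,1],[[0,0,0],0,1],[[0,0,0],0,1]]'

```text
time: 7.75
tool_pos: [458.3, -194.8, 120.5]
tool_rot: [-2.054, -2.377, -0.0]
wrist_force: [0.1, -0.7, -1.1]
gripper_width: 0.231
grasp_force: 30.0
```

```bash
cat > go.py <<'E'
from h import *
import sys
s=sense();R=Ro.from_rotvec(s["tool_rot"]).as_matrix()
t=np.array([float(v) for v in sys.argv[1:4]])
print(s["time"],s["tool_pos"],"yang",np.degrees(np.arctan2(R[1,1],R[0,1])),"tilt",R[:,2],"q",s["q"].round(2) if hasattr(s["q"],"round") else s["q"])
print("shift units",(R.T@(t-s["tool_pos"])/50).round(3))
E
python3 go.py 592.4 5.9 130; python3 - <<'E'
from fit import *
x,y,a=576,119.3,.144;t=a+np.deg2rad(100)
A=np.linspace(.2,1.9,1000)
for z in(30,36,42):
    R=np.linspace(40,54,30)
    uv=pr(np.array([[x+r*np.cos(t+b),y+r*np.sin(t+b),z] for r in R for b in A])).reshape(30,1000,2).astype(np.float32)
    k=cv2.GaussianBlur(cv2.remap(g,uv[...,0],uv[...,1],1).mean(0).astype(np.float32).reshape(1,-1),(0,0),7).ravel()
    print(z,[round(float(A[i]),3) for i in range(1,999) if k[i]>k[i-1] and k[i]>=k[i+1] and k[i]>110])
E
```

```text
7.75 [ 458.33586204 -194.76445507  120.50584108] yang 8.33915801816783 tilt [-1.82476304e-04  1.68355453e-04 -9.99999969e-01] q [ 0.04  0.58  0.45  2.03 -0.42  0.62  0.92]
shift units [ 3.582  3.235 -0.19 ]
30 [0.324, 0.591, 0.859, 1.129, 1.398, 1.67]
36 [0.345, 0.605, 0.865, 1.127, 1.389, 1.652]
42 [0.365, 0.619, 0.872, 1.126, 1.379, 1.635]
```

>>> arm_command --plan '[[[0.4,0.35,0],0,1],[[0.5,0.45,0],0,1],[[0.5,0.45,0],0,1],[[0.5,0.45,0],0,1],[[0.5,0.45,0],0,1],[[0.5,0.45,0],0,1],[[0.4,0.35,0],0,1],[[0.28,0.28,0],0,1]]'

```text
time: 8.55
tool_pos: [593.3, 7.8, 120.3]
tool_rot: [-2.051, -2.378, -0.001]
wrist_force: [-0.1, 0.1, 0.6]
gripper_width: 0.226
grasp_force: 30.0
```

>>> arm_command --plan '[[[0,0,0],0,1],[[0,0,0],0,1],[[0,0,0],0,1],[[0,0,0],0,1],[[0,0,0],0,1],[[0,0,0],0,1],[[0,0,0],0,1],[[0,0,0],0,1]]'

```text
time: 9.35
tool_pos: [592.6, 5.2, 120.5]
tool_rot: [-2.056, -2.375, -0.0]
wrist_force: [-0.1, -0.3, -0.1]
gripper_width: 0.23
grasp_force: 30.0
```

```bash
python3 go.py 592.4 5.9 25; python3 look.py w3.png vial:125 holder:12 press_pad:33; python3 - <<'E'
from h import *
s=sense();P=wristP(s)
im=cv2.imread("pics/w3.png")
x,y,a=576,119.3,.144
L=lambda X,Y,z:[x+X*np.cos(a)-Y*np.sin(a),y+X*np.sin(a)+Y*np.cos(a),z]
def pr(X): return cv2.projectPoints(np.array(X,float).reshape(-1,1,3),cv2.Rodrigues(P["R"])[0],P["t"],np.array(P["mtx"]),np.array(P["dist_coeffs"]))[0].reshape(-1,2)
def poly(Q,c):
    cv2.polylines(im,[np.round(pr([L(*q) for q in Q])*8).astype(np.int32)],True,c,1,cv2.LINE_AA,3)
poly([(-63,-168,12),(-63,68,12),(63,68,12),(63,-168,12)],(0,0,255))
poly([(-22,-76,48),(22,-76,48),(22,-59,48),(-22,-59,48)],(0,255,0))
poly([(-9,-100,44),(9,-100,44),(9,-94,44),(-9,-94,44)],(255,0,0))
poly([(11*np.cos(t),-118+11*np.sin(t),14) for t in np.linspace(0,6.2,40)],(0,255,255))
poly([(-12,-129,46),(12,-129,46),(12,-140,46),(-12,-140,46)],(255,0,255))
cv2.imwrite("pics/w3o.png",cv2.resize(im,(800,600),interpolation=cv2.INTER_CUBIC))
E
```

```text
9.35 [592.60959631   5.2416581  120.46929671] yang 8.22654143523357 tilt [ 2.99270587e-06  6.82911764e-06 -1.00000000e+00] q [-0.36  0.7   0.49  1.77 -0.45  0.78  0.5 ]
shift units [ 0.014 -0.002  1.909]
9.35 [592.6   5.2 120.5] [-2.056 -2.375 -0.   ] w 0.22989033197341194
vial 0.94 [296. 264.  48.  82.] [593.6  -2.4 125. ] tool [-7.7 -0.1 -4.5]
vial 0.47 [104. 438.  20.   8.] [ 485.7 -106.4  125. ] tool [ -95.2 -121.8   -4.5]
holder 0.87 [233.   0. 179. 299.] [582.   80.9  12. ] tool [ 76.4   0.4 108.5]
press_pad 0.77 [309. 207.  26.  20.] [590.8  24.   33. ] tool [18.8  0.9 87.5]
```

View pics/w3o.png

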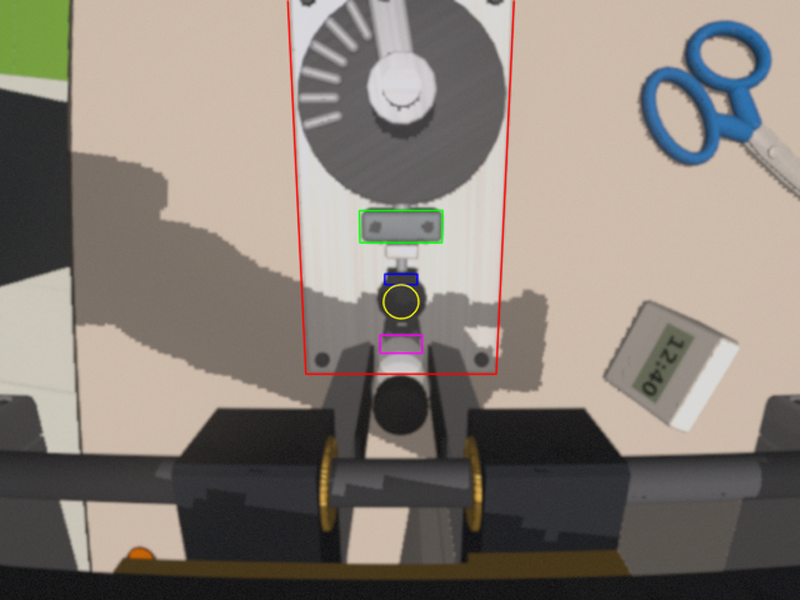

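The overlay of the modelled plate, guide block and pad matches the picture within about 1 mm, and the vial hangs upright in line with the nest. Lowering it now.

>>> arm_command --plan '[[[0,0,0.3],0,1],[[0,0,0.4],0,1],[[0,0,0.4],0,1],[[0,0,0.3],0,1],[[0,0,0.2],0,1],[[0,0,0.2],0,1],[[0,0,0.05],0,1],[[0,0,0],0,1]]'

```text
time: 10.35
tool_pos: [592.6, 5.3, 27.8]
tool_rot: [-2.056, -2.375, 0.0]
wrist_force: [1.3, 0.5, -1.1]
gripper_width: 0.224
grasp_force: 30.0
```

>>> arm_command --plan '[[[0,0,0.04],0,1],[[0,0,0],0,1],[[0,0,0],0,1],[[0,0,0],0,1],[[0,0,0],0,1],[[0,0,0],0,1],[[0,0,0],0,1],[[0,0,0],0,1]]'

```text
time: 11.15
tool_pos: [592.6, 5.3, 26.0]
tool_rot: [2.056, 2.375, -0.0]
wrist_force: [0.4, 0.6, 0.2]
gripper_width: 0.228
grasp_force: 30.0
```

>>> arm_command --plan '[[[0,0,0.02],0,1],[[0,0,0],0,1],[[0,0,0.02],0,1],[[0,0,0],0,1],[[0,0,0],0,1],[[0,0,0],0,1],[[0,0,0],0,1],[[0,0,0],0,1]]'

```text
time: 11.95
tool_pos: [592.6, 5.4, 24.6]
tool_rot: [-2.056, -2.375, -0.001]
wrist_force: [-1.5, 0.9, 5.4]
gripper_width: 0.231
grasp_force: 30.0
```

Contact force is 5.4 N upward, so the vial is on the pad. Releasing: open partway, wait, then rise.

>>> arm_command --plan '[[[0,0,-0.01],0,0.74],[[0,0,0],0,0.7],[[0,0,0],0,0.6],[[0,0,0],0,0.5],[[0,0,0],0,0.5],[[0,0,0],0,0.5],[[0,0,0],0,0.5],[[0,0,0],0,0.5]]'

```text
time: 12.75
tool_pos: [592.6, 5.3, 24.4]
tool_rot: [-2.056, -2.375, 0.0]
wrist_force: [0.3, -0.6, 1.0]
gripper_width: 0.498
grasp_force: 0.0
```

>>> arm_command --plan '[[[0,0,-0.1],0,0.5],[[0,0,-0.2],0,0.5],[[0,0,-0.3],0,0.5],[[0,0,-0.4],0,0.5],[[0,0,-0.5],0,0.5],[[0,0,-0.5],0,0.5],[[0,0,-0.2],0,0.5],[[0,0,0],0,0.5]]'

```text
time: 13.55
tool_pos: [593.9, 5.3, 136.6]
tool_rot: [2.054, 2.373, 0.004]
wrist_force: [0.7, -0.2, 0.2]
gripper_width: 0.501
grasp_force: 0.0
```

```bash
python3 go.py 547.8 204.7 135; python3 look.py w4.png vial:40 ; python3 - <<'E'
import cv2
im=cv2.imread("pics/w4.png")[0:330,170:470]
cv2.imwrite("pics/w4c.png",cv2.resize(im,None,fx=1.8,fy=1.8,interpolation=cv2.INTER_CUBIC))
E
```

```text
13.55 [593.91347158   5.32797934 136.59687377] yang 8.240591596717984 tilt [ 3.90310463e-03  3.33952160e-04 -9.99992327e-01] q [-0.37  0.68  0.51  1.76 -0.44  0.81  0.49]
shift units [ 4.078 -0.341  0.03 ]
13.55 [593.9   5.3 136.6] [2.054 2.373 0.004] w 0.5008915894534454
vial 0.93 [304. 219.  30.  44.] [592.7   4.   40. ] tool [-1.1 -1.7 96.6]
```

View pics/w4c.png

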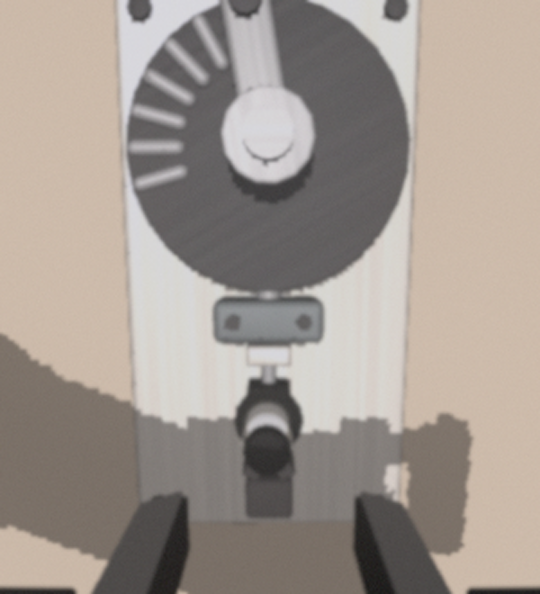

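The vial stands upright and free between the pad (above) and the V block (below). Moving to the handle.

>>> arm_command --plan '[[[0.4,-0.04,0],0,0.5],[[0.5,-0.04,0],0,0.5],[[0.6,-0.05,0],0,0.5],[[0.6,-0.05,0],0,0.5],[[0.6,-0.05,0],0,0.5],[[0.6,-0.05,0],0,0.5],[[0.5,-0.04,0],0,0.5],[[0.28,-0.02,0],0,0.5]]'

```text
time: 14.45
tool_pos: [544.8, 207.3, 132.8]
tool_rot: [-2.051, -2.376, 0.003]
wrist_force: [0.3, -0.0, 0.4]
gripper_width: 0.5
grasp_force: 0.0
```

>>> arm_command --plan '[[[0,0,0],-0.8,0.5],[[0,0,0],-0.87,0.5],[[0,0,0],0,0.5],[[0,0,0],0,0.5],[[0,0,0],0,0.5],[[0,0,0],0,0.5],[[0,0,0],0,0.5],[[0,0,0],0,0.5]]'

```text
time: 15.25
tool_pos: [546.6, 204.8, 134.4]
tool_rot: [1.841, 2.545, -0.0]
wrist_force: [0.1, -0.2, 0.1]
gripper_width: 0.502
grasp_force: 0.0
```

```bash
python3 go.py 547.8 204.7 71; python3 look.py w5.png handle:88 click_lever:54; cp pics/w5.png pics/w5v.png
```

```text
15.25 [546.59848633 204.75802608 134.4422054 ] yang 18.234551407547325 tilt [-2.28709812e-05 -5.49023291e-05 -9.99999998e-01] q [-0.71  0.67  0.48  1.79 -0.42  0.79  0.31]
shift units [-0.009  0.023  1.269]
15.25 [546.6 204.8 134.4] [ 1.841  2.545 -0.   ] w 0.502120284909576
click_lever 0.91 [301. 231.  42. 136.] [560.4 168.2  54. ] tool [-39.    1.7  80.4]
```

View pics/w5v.png

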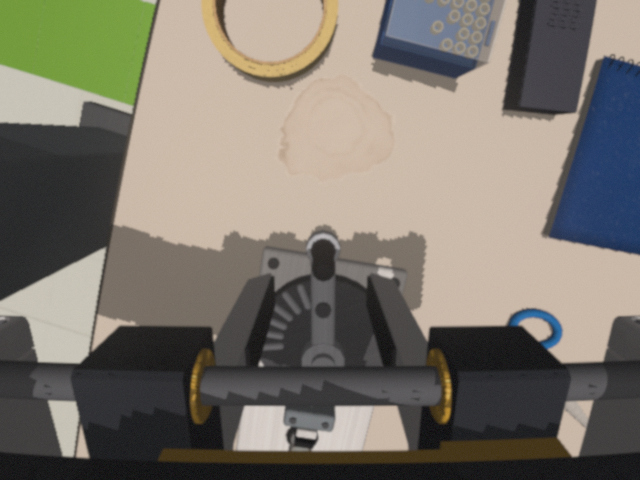

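The post top is at (322,268), centred between the fingers, which are clear of the lever arm. Descend and grip.

>>> arm_command --plan '[[[0.01,0.02,0.2],0,0.5],[[0,0,0.3],0,0.5],[[0,0,0.3],0,0.5],[[0,0,0.27],0,0.5],[[0,0,0.2],0,0.5],[[0,0,0],0,0.5],[[0,0,0],0,0.5],[[0,0,0],0,0.5]]'

```text
time: 16.2
tool_pos: [548.0, 205.7, 71.5]
tool_rot: [1.841, 2.545, 0.001]
wrist_force: [-0.6, -0.6, -0.0]
gripper_width: 0.505
grasp_force: 0.0
```

>>> arm_command --plan '[[[0,0,0],0,0.6],[[0,0,0],0,0.75],[[0,0,0],0,0.85],[[0,0,0],0,1],[[0,0,0],0,1],[[0,0,0],0,1],[[0,0,0],0,1],[[0,0,0],0,1]]'

```text
time: 17.0
tool_pos: [548.1, 205.8, 71.1]
tool_rot: [1.84, 2.545, 0.002]
wrist_force: [2.4, 1.6, -0.6]
gripper_width: 0.14
grasp_force: 30.0
```

```bash
python3 go.py 547.8 204.7 71; python3 - <<'E'
from h import *
s=sense();print(s["wrist_force"],s["gripper_width"],s["grasp_force"]); p=np.array(s["tool_pos"])-[576,119.3,0];print(np.hypot(p[0],p[1]),np.arctan2(p[1],p[0])-.144-np.deg2rad(100))
E
```

```text
17.0 [548.11568136 205.84539833  71.1290574 ] yang 18.252520685197638 tilt [ 1.38139906e-03  3.81535740e-04 -9.99998973e-01] q [-0.67  0.75  0.42  1.83 -0.48  0.66  0.35]
shift units [-0.02  -0.013  0.003]
[ 2.363513    1.59587807 -0.62843973] 0.1398013337029918 30.0002601306187
90.9265703653337 -0.0068419829406174415
```

>>> arm_command --plan '[[[-0.0025,-0.094,0],-0.5,1],[[-0.0025,-0.094,0],-0.5,1],[[-0.0025,-0.094,0],-0.5,1],[[-0.0025,-0.094,0],-0.5,1],[[-0.0025,-0.094,0],-0.5,1],[[0,0,0],0,1],[[0,0,0],0,1],[[0,0,0],0,1]]'

```text
time: 17.8
tool_pos: [529.5, 197.2, 71.2]
tool_rot: [1.491, 2.76, 0.008]
wrist_force: [7.7, 3.8, -7.0]
gripper_width: 0.144
grasp_force: 30.0
```

```bash
cat > st.py <<'E'
from h import *
s=sense();R=Ro.from_rotvec(s["tool_rot"]).as_matrix();p=np.array(s["tool_pos"])-[576,119.3,0];a=np.arctan2(p[1],p[0])
f=np.array(s["wrist_force"]);ya=np.degrees(np.arctan2(R[1,1],R[0,1]))
print("t",s["time"],"r",np.hypot(p[0],p[1]).round(1),"lever deg",np.degrees(a).round(2)-108.25,"tool turn",ya-18.25,"F tang(+resist)",-f@[-np.sin(a),np.cos(a),0],"rad",f@[np.cos(a),np.sin(a),0],"fz",f[2],"grip",s["grasp_force"],s["gripper_width"],"z",p[2])
E
python3 st.py
```

```text
t 17.8 r 90.7 lever deg 12.569999999999993 tool turn 14.989674622552215 F tang(+resist) 8.52365008686041 rad -0.6762892677222282 fz -6.9744371582510585 grip 30.006970536487643 0.14415164837536562 z 71.17364333726368
```

>>> arm_command --plan '[[[-0.0025,-0.094,0],-0.5,1],[[-0.0025,-0.094,0],-0.5,1],[[-0.0025,-0.094,0],-0.5,1],[[-0.0025,-0.094,0],-0.5,1],[[-0.0025,-0.094,0],-0.5,1],[[0,0,0],0,1],[[0,0,0],0,1],[[0,0,0],0,1]]'

```text
time: 18.6
tool_pos: [511.2, 182.4, 71.1]
tool_rot: [1.117, 2.932, 0.007]
wrist_force: [5.8, 5.2, -5.3]
gripper_width: 0.14
grasp_force: 30.0
```

```bash
python3 st.py
```

```text
t 18.6 r 90.5 lever deg 27.53 tool turn 30.04673998880881 F tang(+resist) 7.78412364165358 rad -0.5425344942352873 fz -5.306979016880076 grip 30.00215062958887 0.13993183860164266 z 71.13477406135218
```

>>> arm_command --plan '[[[-0.0025,-0.094,0],-0.5,1],[[-0.0025,-0.094,0],-0.5,1],[[-0.0025,-0.094,0],-0.5,1],[[-0.0025,-0.094,0],-0.5,1],[[-0.0025,-0.094,0],-0.5,1],[[0,0,0],0,1],[[0,0,0],0,1],[[0,0,0],0,1]]'

```text
time: 19.4
tool_pos: [497.4, 163.7, 71.1]
tool_rot: [0.724, 3.054, 0.007]
wrist_force: [5.3, 6.1, -5.6]
gripper_width: 0.139
grasp_force: 30.0
```

```bash
python3 st.py
```

```text
t 19.4 r 90.3 lever deg 42.28999999999999 tool turn 45.07717182738717 F tang(+resist) 7.959184374690339 rad -1.5862709478151158 fz -5.629386641511662 grip 30.001930570579134 0.13863672066253793 z 71.12807520988106
```

>>> arm_command --plan '[[[-0.001,-0.047,0],-0.25,1],[[-0.001,-0.047,0],-0.25,1],[[0,0,0],0,1],[[0,0,0],0,1],[[0,0,0],0,1],[[0,0,0],0,1],[[0,0,0],0,1],[[0,0,0],0,1]]'

```text
time: 20.2
tool_pos: [495.7, 160.2, 71.1]
tool_rot: [0.642, 3.071, 0.008]
wrist_force: [5.2, 8.6, -6.3]
gripper_width: 0.143
grasp_force: 30.0
```

>>> arm_command --plan '[[[-0.001,-0.047,0],-0.25,1],[[-0.001,-0.047,0],-0.25,1],[[0,0,0],0,1],[[0,0,0],0,1],[[0,0,0],0,1],[[0,0,0],0,1],[[0,0,0],0,1],[[0,0,0],0,1]]'

```text
time: 21.0
tool_pos: [493.6, 155.7, 71.1]
tool_rot: [0.562, 3.088, 0.007]
wrist_force: [4.9, 8.5, -5.5]
gripper_width: 0.142
grasp_force: 30.0
```

>>> arm_command --plan '[[[-0.001,-0.047,0],-0.25,1],[[-0.001,-0.047,0],-0.25,1],[[0,0,0],0,1],[[0,0,0],0,1],[[0,0,0],0,1],[[0,0,0],0,1],[[0,0,0],0,1],[[0,0,0],0,1]]'

```text
time: 21.8
tool_pos: [491.7, 151.0, 71.1]
tool_rot: [0.481, 3.102, 0.007]
wrist_force: [3.9, 7.7, -5.0]
gripper_width: 0.14
grasp_force: 30.0
```

>>> arm_command --plan '[[[-0.001,-0.047,0],-0.25,1],[[-0.001,-0.047,0],-0.25,1],[[0,0,0],0,1],[[0,0,0],0,1],[[0,0,0],0,1],[[0,0,0],0,1],[[0,0,0],0,1],[[0,0,0],0,1]]'

```text
time: 22.6
tool_pos: [490.0, 146.2, 71.1]
tool_rot: [0.4, 3.114, 0.006]
wrist_force: [3.0, 7.0, -5.0]
gripper_width: 0.142
grasp_force: 30.0
```

```bash
python3 st.py
```

```text
t 22.6 r 90.1 lever deg 54.400000000000006 tool turn 57.12420109956099 F tang(+resist) 7.612333915388915 rad -0.7458048421588416 fz -4.95585592695124 grip 29.999268768006004 0.1424636605187488 z 71.09114407842387
```

>>> arm_command --plan '[[[-0.001,-0.047,0],-0.25,1],[[-0.001,-0.047,0],-0.25,1],[[0,0,0],0,1],[[0,0,0],0,1],[[0,0,0],0,1],[[0,0,0],0,1],[[0,0,0],0,1],[[0,0,0],0,1]]'

```text
time: 23.4
tool_pos: [488.9, 142.1, 71.1]
tool_rot: [0.318, 3.123, 0.007]
wrist_force: [3.4, 9.2, -4.2]
gripper_width: 0.146
grasp_force: 30.0
```

>>> arm_command --plan '[[[-0.001,-0.047,0],-0.25,1],[[-0.001,-0.047,0],-0.25,1],[[0,0,0],0,1],[[0,0,0],0,1],[[0,0,0],0,1],[[0,0,0],0,1],[[0,0,0],0,1],[[0,0,0],0,1]]'

```text
time: 24.2
tool_pos: [488.0, 138.4, 71.1]
tool_rot: [0.235, 3.131, 0.008]
wrist_force: [2.9, 10.0, -4.0]
gripper_width: 0.141
grasp_force: 30.0
```

>>> arm_command --plan '[[[-0.001,-0.047,0],-0.25,1],[[-0.001,-0.047,0],-0.25,1],[[0,0,0],0,1],[[0,0,0],0,1],[[0,0,0],0,1],[[0,0,0],0,1],[[0,0,0],0,1],[[0,0,0],0,1]]'

```text
time: 25.0
tool_pos: [487.1, 133.3, 71.1]
tool_rot: [0.153, 3.136, 0.007]
wrist_force: [1.0, 9.2, -4.0]
gripper_width: 0.143
grasp_force: 30.0
```

>>> arm_command --plan '[[[-0.001,-0.047,0],-0.25,1],[[-0.001,-0.047,0],-0.25,1],[[0,0,0],0,1],[[0,0,0],0,1],[[0,0,0],0,1],[[0,0,0],0,1],[[0,0,0],0,1],[[0,0,0],0,1]]'

```text
time: 25.8
tool_pos: [486.5, 128.3, 71.1]
tool_rot: [0.071, 3.14, 0.006]
wrist_force: [1.4, 9.0, -2.4]
gripper_width: 0.142
grasp_force: 30.0
```

```bash
python3 st.py
```

```text
t 25.8 r 90.0 lever deg 66.00999999999999 tool turn 69.16039945505722 F tang(+resist) 9.065475524283023 rad -0.4829417676749085 fz -2.4391983247839453 grip 30.002540050190873 0.1415443795424367 z 71.07482922631955
```

>>> arm_command --plan '[[[-0.001,-0.047,0],-0.25,1],[[-0.001,-0.047,0],-0.25,1],[[0,0,0],0,1],[[0,0,0],0,1],[[0,0,0],0,1],[[0,0,0],0,1],[[0,0,0],0,1],[[0,0,0],0,1]]'

```text
time: 26.6
tool_pos: [486.1, 123.2, 71.0]
tool_rot: [-0.011, 3.141, 0.006]
wrist_force: [0.9, 8.2, -2.3]
gripper_width: 0.141
grasp_force: 30.0
```

>>> arm_command --plan '[[[-0.001,-0.031,0],-0.166,1],[[0,0,0],0,1],[[0,0,0],0,1],[[0,0,0],0,1],[[0,0,0],0,1],[[0,0,0],0,1],[[0,0,0],0,1],[[0,0,0],0,1]]'

```text
time: 27.4
tool_pos: [486.1, 121.5, 71.1]
tool_rot: [-0.038, 3.141, 0.005]
wrist_force: [1.0, 6.9, -0.9]
gripper_width: 0.139
grasp_force: 30.0
```

```bash
python3 st.py
```

```text
t 27.4 r 90.0 lever deg 70.33000000000001 tool turn 73.14022096731013 F tang(+resist) 6.9002379455761185 rad -0.8551588841925649 fz -0.9368329816619677 grip 30.002341903630168 0.1387881576167134 z 71.0728268900807
```

>>> arm_command --plan '[[[-0.001,-0.031,0],-0.166,1],[[0,0,0],0,1],[[0,0,0],0,1],[[0,0,0],0,1],[[0,0,0],0,1],[[0,0,0],0,1],[[0,0,0],0,1],[[0,0,0],0,1]]'

```text
time: 28.2
tool_pos: [486.1, 119.8, 71.1]
tool_rot: [-0.065, 3.141, 0.005]
wrist_force: [0.3, 7.5, -1.5]
gripper_width: 0.14
grasp_force: 30.0
```

```bash
python3 st.py; python3 - <<'E'
from h import *
s=sense();P=wristP(s)
w=get_image("wrist");save(w,"w6.png");t=get_image("scene")
save(np.hstack([cv2.resize(w[180:480,150:500],(400,343)),cv2.resize(t[180:280,270:390],(400,343),interpolation=cv2.INTER_CUBIC)]),"w6c.png")
E
```

```text
t 28.2 r 89.9 lever deg 71.44999999999999 tool turn 74.13228779956471 F tang(+resist) 7.509759461828345 rad -0.2947511142806287 fz -1.4830098866431496 grip 30.001013618600005 0.14004449556511184 z 71.08983729845775
```

View pics/w6c.png

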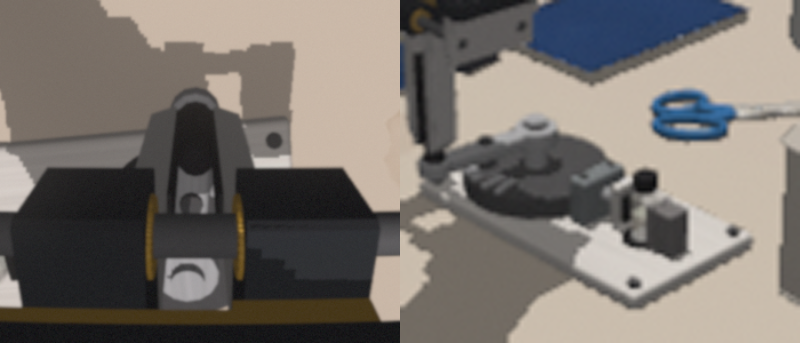

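```bash
python3 -c "
from bench import hand_in;print(hand_in())"
```

```text
the job is handed in; nothing more can be done
None
```

I stood the vial on the pad between the sprung pad and the V block and swung the lever over the fourth click; I handed in with the fingers holding it at about 71°, in the notch between the fourth rib (about 65°) and the fifth (about 80°), but hand-in returned no verdict.

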